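Close the storage canisters

ROBOT

A 7-joint arm with a two-finger parallel gripper is mounted at the origin on the work surface. World frame = base frame: x ahead of the robot, y to its left, z up, the work surface at z = 0. Lengths are in m, angles in rad, forces in N, time in s.
With the tool pointing down it reaches from about 0.425 to 0.875 m from the base axis. Payload 4.7 kg.
Tool frame: the origin (TCP) lies at the very end of the fingers, on their centre line; the grasp point (between the pads) lies 19 mm behind it (r.hold_point_z is the distance from the TCP to the grasp point, in m); z points along the fingers, x is the direction in which the jaws open and shut, and the axes are right-handed (so a half turn about z gives the same grasp; the last joint's range is limited). The gripper opens to 87 mm and grips with 3 to 60 N. Pads are 19 mm wide; open, the fingers measure 117 mm over their backs; the gripper's body (75 mm by 190 mm) begins 51 mm behind the grasp point.
Start: joints at [-1.314, 0.321, -0.07, 1.45, 0.023, 1.371, -0.057], TCP at [0.156, 0.631, 0.223] pointing down, gripper open.
Joint ranges: [-2.86, 2.86], [-0.3, 2.09], [-1.38, 1.24], [0.06, 2.45], [-1.56, 4.7], [0.09, 2.05], [-2.69, 2.69]. Speed limits (rad/s): [2.57, 2.57, 3.14, 3.14, 3.14, 3.14, 3.14].

INTERFACE

Orientations are given as [roll, pitch, yaw] about the fixed x, y, z axes, in that order (R = Rz(yaw) Ry(pitch) Rx(roll)).
In Python, from plant import r gives the robot as it stands. The module is installed in compiled form; this text tells all that it offers.
- The arm moves only by the tool apply_moves, never from a script. Its argument "commands" is a list of rows, each an object with "slide": the shift along the tool's x, y, z in mm, a list of three; "turn": the turn about the tool's z in rad; "hand": the closure, from 0 (fully open) to 1 (shut). A call has 1 to 20 rows; each row shifts and turns the pose as measured when the row begins, along the tool's axes as they then stand; what a row does not reach is not made up. A row lasts 1/12 s, in which the tool goes at most 41.7 mm and 7.16 degrees, less where a joint would pass 70% of its speed; a pose out of reach is approached as far as the arm can. A call with a gripper value outside its range is refused whole. The fingers move at their own pace and stop on an object; "newtons" is the grip in N (left out, the last holds). Time passes only in rows, so rows that do not move let the fingers close. It gives the time, the measured TCP pose, the force and the opening at its end, in the units of the state.
- r.read_state(): the state, without advancing time (a new reading comes with each control period).
- r.snapshot(name): name is "side" or "top"; returns a dict with "frame" (400x640x3 uint8, red, green, blue), "fx", "fy", "cx", "cy" (pixels), "R" (3x3) and "t" (3): a world point X has camera coordinates R X + t. Camera axes: x right, y down, z forward; pixel columns grow to the right and rows downward; lengths in m; the calibration is good to about 2 mm. A picture is of the moment at which its call begins. There is no depth.
- r.hand_in(): hands the job in, once; it reports no verdict.
Trained networks look in a picture, given as the dict that the camera call returned (one of the last four; its "shot" number tells which), for a name from the list of things; names that differ only in an ending like _2 or _b are one class to them, and where a whole thing is asked for, a point or a joint stands for the part that bears it (a point fixed in the world has none). Each returns a list of dicts, best first, with "p" (0 to 1); they miss things now and then, are a little off and sometimes report something else, mostly with a low value. They report only what shows in the picture. A call takes as long as a camera call. They do not tell look-alikes from the thing itself.
- r.regions_of(picture, target): "region" (400x640 bool, what is visible of it) and "box" ([left, top, right, bottom] in pixels, round what is visible of it).
- r.spot_point(picture, target): "at" ([column, row] in pixels: a listed point, or the origin of a listed thing).
The state is a dict: "time": time; "q": joint angles; "qd": joint speeds; "joint_torque": joint torques, N m; "position": TCP position; "orientation": TCP orientation; "ft_force": force on the tool from outside, world axes, zero at the start; "ft_torque": the same for the moment, N m; "opening": opening from 0.0 (shut) to 1.0 (fully open).
Only numpy, scipy, OpenCV 4.12 (cv2) and the standard library are available. Lean on these libraries where they do the work, as an engineer would, in place of code of your own. Each camera call takes 0.05 s, during which the arm holds its last target. There are 200 camera calls.

TASK

The four white storage canisters are washed and dry: put each one's own walnut lid back on it, matched by size, plug down in the mouth and fully home on the rim all round. Leave the canisters standing where they are, and leave the blue mug and the steel saucepan lid where they are too.

Things in the scene. Friction and masses are not known exactly. Their poses are not given: they have to be found in the camera images.
- lid_1: smallest of four round dark-walnut canister lids, lying right way up, loose; fits canister_1. Origin: centre of its underside, z up; yaw is immaterial. From the bottom: grey plug 46 mm across, z 0 to 10 mm (lowest 5 mm taper in by 4 mm all round); wooden disc 62 mm across, z 10 to 18; round knob to grip, 22 mm across, z 18 to 42. About 25 g.
- lid_2: second smallest of four round dark-walnut canister lids, lying right way up, loose; fits canister_2. Origin: centre of its underside, z up; yaw is immaterial. From the bottom: grey plug 60 mm across, z 0 to 10 mm (lowest 5 mm taper in by 4 mm all round); wooden disc 76 mm across, z 10 to 18; round knob to grip, 22 mm across, z 18 to 42. About 38 g.
- lid_3: second largest of four round dark-walnut canister lids, lying right way up, loose; fits canister_3. Origin: centre of its underside, z up; yaw is immaterial. From the bottom: grey plug 74 mm across, z 0 to 10 mm (lowest 5 mm taper in by 4 mm all round); wooden disc 90 mm across, z 10 to 18; round knob to grip, 22 mm across, z 18 to 42. About 55 g.
- lid_4: largest of four round dark-walnut canister lids, lying right way up, loose; fits canister_4. Origin: centre of its underside, z up; yaw is immaterial. From the bottom: grey plug 88 mm across, z 0 to 10 mm (lowest 5 mm taper in by 4 mm all round); wooden disc 104 mm across, z 10 to 18; round knob to grip, 22 mm across, z 18 to 42. About 75 g.
- canister_1: smallest of four open, empty, round white ceramic canisters, 62 mm across, 60 mm high, wall 5 mm, mouth 52 mm across (3 mm of play round its lid's plug), loose. Origin: centre of its underside, z up. With its lid fully home the disc rests on the rim and the lid's origin is 50 mm above this one, on the same axis. About 160 g.
- canister_2: second smallest of four open, empty, round white ceramic canisters, 76 mm across, 71 mm high, wall 5 mm, mouth 66 mm across (3 mm of play round its lid's plug), loose. Origin: centre of its underside, z up. With its lid fully home the disc rests on the rim and the lid's origin is 61 mm above this one, on the same axis. About 250 g.
- canister_3: second largest of four open, empty, round white ceramic canisters, 90 mm across, 82 mm high, wall 5 mm, mouth 80 mm across (3 mm of play round its lid's plug), loose. Origin: centre of its underside, z up. With its lid fully home the disc rests on the rim and the lid's origin is 72 mm above this one, on the same axis. About 370 g.
- canister_4: largest of four open, empty, round white ceramic canisters, 104 mm across, 94 mm high, wall 5 mm, mouth 94 mm across (3 mm of play round its lid's plug), loose. Origin: centre of its underside, z up. With its lid fully home the disc rests on the rim and the lid's origin is 84 mm above this one, on the same axis. About 520 g.
- mug: blue ceramic mug, 76 mm across, 85 mm high, with a handle on its own +y side (reaches about 70 mm from the axis), loose, standing upright among the canisters. Origin: centre of its underside. Not part of the job.
- pan_lid: steel saucepan lid with a black knob, 120 mm across, 36 mm high with its knob, loose, lying among the walnut lids. Origin: centre of its underside. Belongs to no canister; not part of the job.
Mind the look-alikes: they are no part of the job. What is shaped like the lid_4 but green is not meant.

How it is judged:
At the end, for the whole second after the job is handed in: Each walnut lid lies level (3 degrees) on its own canister, within 8 mm of its axis, seated on the rim (3 mm above to 4 mm below seated height); canisters upright, and they, the mug and the saucepan lid within 40 mm of their starting places; all released and at rest (horizontal distance between lid_1 and canister_1 below 0.008 m and z of lid_1 in the frame of canister_1 between 0.046 and 0.053 m and angle between each of lid_1, canister_1, lid_2, canister_2, lid_3, canister_3, lid_4, canister_4's own z axis and vertical below 0.06 rad and distance of each of canister_1, canister_2, canister_3, canister_4, mug, pan_lid from where it was at the start of the episode below 0.04 m and linear speed of each of lid_1, canister_1, lid_2, canister_2, lid_3, canister_3, lid_4, canister_4, mug, pan_lid below 0.02 m/s and horizontal distance between lid_2 and canister_2 below 0.008 m and z of lid_2 in the frame of canister_2 between 0.057 and 0.064 m and horizontal distance between lid_3 and canister_3 below 0.008 m and z of lid_3 in the frame of canister_3 between 0.068 and 0.075 m and horizontal distance between lid_4 and canister_4 below 0.008 m and z of lid_4 in the frame of canister_4 between 0.08 and 0.087 m and angle between each of mug, pan_lid's own z axis and vertical below 0.1 rad); the robot touches nothing.
It fails at once if a canister is pushed more than 40 mm from its place (distance of any of canister_1, canister_2, canister_3, canister_4 from where it was at the start of the episode above 0.04 m).
It fails at once if a canister or the mug is tipped more than 25 degrees (angle between any of canister_1, canister_2, canister_3, canister_4, mug's own z axis and vertical above 0.44 rad).
It fails at once if the mug or the saucepan lid is moved more than 40 mm (distance of any of mug, pan_lid from where it was at the start of the episode above 0.04 m).
It also fails if it takes over 99 s, if anything falls off the work surface, if the arm or the gripper's body presses on something with over 40 N, if the wrist force passes 120 N, or if a joint passes its speed limit or range.

## Working session

There is one attempt and no reset: what is moved stays moved. The work goes in short steps, Python scripts to look and compute and a tool call to move; the robot and the scene stay as the last step left them, time stands still between calls to the robot, and variables do not carry over. Pictures are saved under pics/ and viewed, about 12 in all and at most 16, crops included, and the job is handed in when it is done.

Besides the shell and the picture viewer there is one more tool, called after "Emit:" as name(argument=value, ...) on one line, values as JSON. apply_moves: Moves the arm, as the interface text tells. Its arguments: {"type":"object","properties":{"commands":{"type":"array"},"newtons":{"type":"number"}},"required":["commands"]}

```bash
mkdir -p pics; cat > h.py <<'E'
import numpy as np, cv2
from plant import r
def snap(n,f=None):
    s=r.snapshot(n)
    if f: cv2.imwrite('pics/'+f,s['frame'][:,:,::-1])
    return s
def pix2w(s,uv,z):
    R=np.array(s['R']);t=np.array(s['t']);c=-R.T@t
    d=R.T@np.array([(uv[0]-s['cx'])/s['fx'],(uv[1]-s['cy'])/s['fy'],1])
    return c+d*(z-c[2])/d[2]
def w2pix(s,X):
    p=np.array(s['R'])@np.array(X)+np.array(s['t'])
    return [s['cx']+s['fx']*p[0]/p[2],s['cy']+s['fy']*p[1]/p[2]]
E
python3 - <<'E'
from h import *
st=r.read_state();print({k:np.round(v,3) for k,v in st.items()}, r.hold_point_z)
for n in('top','side'):
    s=snap(n,n+'1.png');print(n,np.round(-np.array(s['R']).T@s['t'],3),s['fx'])
    print(np.round(s['R'],2))
    for k in('lid_1','canister_1','mug','pan_lid'):
        for d in r.regions_of(s,k): print(k,round(d['p'],2),d['box'],d['region'].sum())
        print([(round(d['p'],2),np.round(d['at'],1).tolist(),np.round(pix2w(s,d['at'],0)[:2],3).tolist()) for d in r.spot_point(s,k)])
E
```

```text
{'time': np.float64(0.0), 'q': array([-1.314,  0.322, -0.07 ,  1.452,  0.023,  1.371, -0.057]), 'qd': array([ 0.001,  0.001, -0.   ,  0.001, -0.   , -0.002, -0.002]), 'joint_torque': array([-1.0000e-03, -4.9128e+01, -4.0400e-01, -3.1253e+01, -6.4000e-02,
        4.4000e-02,  0.0000e+00]), 'position': array([0.156, 0.63 , 0.221]), 'orientation': array([3.141e+00, 2.000e-03, 1.328e+00]), 'ft_force': array([-0.231,  0.539, -0.953]), 'ft_torque': array([-0.007, -0.01 ,  0.002]), 'opening': np.float64(0.998)} 0.0187
top [ 0.097 -0.045  1.664] 500.2637828175298
[[ 0.04 -1.    0.  ]
 [-0.98 -0.04 -0.2 ]
 [ 0.2   0.01 -0.98]]
lid_1 0.97 [346.0, 188.4, 377.7, 215.8] 734
lid_1 0.93 [421.1, 138.1, 447.5, 166.8] 668
lid_1 0.85 [206.3, 211.6, 236.7, 234.6] 545
lid_1 0.8 [309.7, 181.9, 331.5, 205.0] 374
lid_1 0.72 [352.7, 233.0, 385.9, 265.5] 786
lid_1 0.67 [379.2, 265.0, 414.8, 295.6] 860
lid_1 0.57 [396.4, 227.1, 412.3, 245.5] 266
lid_1 0.43 [298.6, 124.6, 321.6, 160.6] 690
[(0.96, [393.7, 279.3], [0.202, -0.283]), (0.8, [322.4, 194.2], [0.478, -0.036]), (0.75, [460.2, 254.1], [0.295, -0.503]), 
[... 1310 characters left out ...]
(0.72, [284.4, 258.7], [0.292, -0.185]), (0.67, [329.2, 353.6], [0.308, -0.499]), (0.53, [326.6, 205.6], [0.477, -0.022])]
canister_1 0.85 [366.0, 260.3, 410.5, 318.7] 2039
canister_1 0.84 [323.4, 129.6, 341.6, 151.8] 332
canister_1 0.8 [270.4, 109.1, 292.8, 137.9] 495
canister_1 0.79 [351.8, 153.6, 388.1, 194.0] 944
canister_1 0.72 [381.3, 205.6, 419.3, 250.1] 1085
[(0.95, [334.2, 148.1], [0.607, 0.25]), (0.93, [384.6, 296.3], [0.499, -0.395]), (0.84, [366.9, 184.2], [0.636, 0.028]), (0.58, [281.9, 130.6], [0.463, 0.421])]
mug 0.89 [380.3, 204.8, 420.4, 248.1] 1116
[(0.96, [395.3, 235.1], [0.622, -0.209])]
pan_lid 0.76 [290.8, 160.1, 326.7, 180.3] 661
[(0.6, [309.7, 171.9], [0.482, 0.153])]
```

```bash
python3 - <<'E'
import cv2
a=cv2.imread('pics/top1.png')[90:320,150:490];cv2.imwrite('pics/top1c.png',cv2.resize(a,None,fx=2.3,fy=2.3,interpolation=cv2.INTER_CUBIC))
a=cv2.imread('pics/side1.png')[90:390,190:490];cv2.imwrite('pics/side1c.png',cv2.resize(a,None,fx=2,fy=2,interpolation=cv2.INTER_CUBIC))
E
```

```text
(no output)
```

View pics/top1c.png

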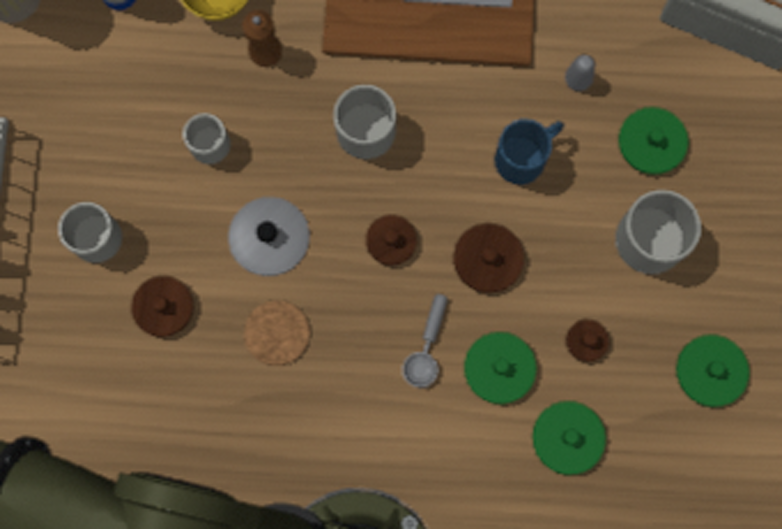

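View pics/side1c.png

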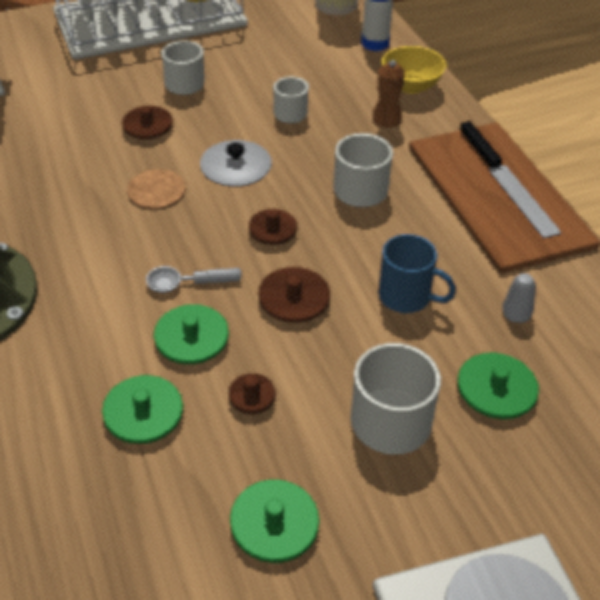

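The top view (crop pixels) shows walnut lids at (163,307) lid_3, (392,240) lid_2, (490,258) lid_4 and (588,341) lid_1. The canisters are at (206,138) c1, (90,232) c2, (365,120) c3 and (660,232) c4. The green lids, the cork mat and the steel lid are decoys. Next I fit silhouettes to get exact positions.

```bash
cat >> h.py <<'E'
from scipy.optimize import minimize
PL=[46,60,74,88];CD=[62,76,90,104];CH=[60,71,82,94]
A=np.linspace(0,2*np.pi,60)
def ring(x,y,d,z): return np.c_[x+d/2*np.cos(A),y+d/2*np.sin(A),np.full(60,z)]
def hulls(kind,i,x,y,z0=0):
    D=CD[i-1]/1e3
    if kind=='lid': return [[(D,z0+.010),(D,z0+.018)],[(.022,z0+.018),(.022,z0+.042)]]
    return [[(D,0),(D,CH[i-1]/1e3)]]
def render(s,kind,i,x,y,roi,z0=0,S=4):
    l,t,w,h=roi;m=np.zeros((h*S,w*S),np.uint8)
    for hl in hulls(kind,i,x,y):
        P=np.vstack([ring(x,y,d,z+z0) for d,z in hl])
        q=P@np.array(s['R']).T+s['t'];u=s['fx']*q[:,0]/q[:,2]+s['cx'];v=s['fy']*q[:,1]/q[:,2]+s['cy']
        p=np.c_[(u-l+.5)*S*16,(v-t+.5)*S*16].astype(np.int32)
        cv2.fillConvexPoly(m,cv2.convexHull(p),255,shift=4)
    return cv2.resize(m,(w,h),interpolation=cv2.INTER_AREA)/255.
def mask(s,kind):
    f=s['frame'].astype(float);R,G,B=f[...,0],f[...,1],f[...,2]
    hsv=cv2.cvtColor(s['frame'],cv2.COLOR_RGB2HSV)
    if kind=='lid': return (R<115)&(R>G*1.7)&(hsv[...,1]>110)
    return (hsv[...,1]<45)&(hsv[...,2]>60)
def fit(s,kind,i,xy,z0=0):
    c=w2pix(s,[xy[0],xy[1],.03]);roi=[int(c[0])-40,int(c[1])-45,80,90]
    l,t,w,h=roi;l=max(l,0);t=max(t,0);roi=[l,t,w,h]
    m=mask(s,kind)[t:t+h,l:l+w].astype(np.uint8);h,w=m.shape;roi=[l,t,w,h]
    if kind!='lid': m=cv2.morphologyEx(m,cv2.MORPH_CLOSE,np.ones((5,5),np.uint8))
    n,lab=cv2.connectedComponents(m);p=render(s,kind,i,*xy,roi,z0)
    k=max(range(1,n),key=lambda k:((lab==k)*p).sum());m=(lab==k).astype(float)
    f=lambda q:1-np.minimum(m,a:=render(s,kind,i,q[0]/1e3,q[1]/1e3,roi,z0)).sum()/np.maximum(m,a).sum()
    o=minimize(f,np.array(xy)*1e3,method='Nelder-Mead',options=dict(initial_simplex=np.array(xy)*1e3+[[0,0],[8,3],[-3,8]],xatol=.1,fatol=1e-4))
    return o.x/1e3,1-o.fun
E
python3 - <<'E'
from h import *
px={('lid',3):(221,223),('lid',2):(320,194),('lid',4):(363,202),('lid',1):(405,237)}
s={n:snap(n) for n in('top','side')}
c={('can',1):(.607,.25),('can',2):(.457,.41),('can',3):(.64,.015),('can',4):(.49,-.4)}
for k,v in px.items(): c[k]=pix2w(s['top'],v,.015)[:2]
for k,v in sorted(c.items()):
    a=[fit(s[n],*k,v) for n in s]
    b=np.mean([q[0] for q in a],0)
    print(k,[(np.round(q[0],4).tolist(),round(q[1],3)) for q in a],np.round(b,4),round(np.hypot(*b),3))
E
```

```text
('can', 1) [([0.6136, 0.2542], np.float64(0.904)), ([0.6136, 0.2615], np.float64(0.828))] [0.6136 0.2578] 0.666
('can', 2) [([0.4625, 0.4113], np.float64(0.93)), ([0.4613, 0.4265], np.float64(0.201))] [0.4619 0.4189] 0.624
('can', 3) [([0.6468, 0.0205], np.float64(0.943)), ([0.6461, 0.0277], np.float64(0.908))] [0.6464 0.0241] 0.647
('can', 4) [([0.497, -0.4101], np.float64(0.951)), ([0.4957, -0.4037], np.float64(0.94))] [ 0.4963 -0.4069] 0.642
('lid', 1) [([0.3404, -0.3166], np.float64(0.495)), ([0.3373, -0.3105], np.float64(0.668))] [ 0.3389 -0.3136] 0.462
('lid', 2) [([0.4769, -0.0248], np.float64(0.491)), ([0.4757, -0.019], np.float64(0.65))] [ 0.4763 -0.0219] 0.477
('lid', 3) [([0.3618, 0.3003], np.float64(0.532)), ([0.3616, 0.3099], np.float64(0.655))] [0.3617 0.3051] 0.473
('lid', 4) [([0.4571, -0.1694], np.float64(0.58)), ([0.4559, -0.1625], np.float64(0.77))] [ 0.4565 -0.166 ] 0.486
```

Emit:
apply_moves(commands=[{"slide": [0,0,0],"turn": 0.12,"hand": 0},{"slide": [0,0,0],"turn": 0.12,"hand": 0},{"slide": [0,0,0],"turn": 0.12,"hand": 0},{"slide": [0,0,0],"turn": 0.12,"hand": 0},{"slide": [0,0,0],"turn": 0.12,"hand": 0},{"slide": [0,0,0],"turn": 0.12,"hand": 0},{"slide": [0,0,0],"turn": 0.12,"hand": 0},{"slide": [0,0,0],"turn": 0.12,"hand": 0},{"slide": [0,0,0],"turn": 0.12,"hand": 0},{"slide": [0,0,0],"turn": 0.12,"hand": 0},{"slide": [0,0,0],"turn": 0.12,"hand": 0}])

```text
time: 1.92
position: [0.1561, 0.6309, 0.2226]
orientation: [-3.141, 0.001, -0.044]
ft_force: [0.8, -0.4, -0.3]
opening: 0.999
```

```bash
python3 - <<'E'
import cv2
t=cv2.imread('pics/top1.png')[...,::-1];s=cv2.imread('pics/side1.png')[...,::-1]
print('lid4 row',t[206,340:385:1].tolist());print('lid4 side row',s[243,312:356].tolist())
print('can2 side col',s[105:145,281].tolist());print('can1 side row',s[142,318:348].tolist())
E
```

```text
lid4 row [[129, 103, 73], [129, 103, 72], [129, 103, 72], [129, 103, 74], [129, 103, 72], [130, 103, 74], [130, 104, 74], [106, 83, 57], [59, 35, 22], [63, 37, 23], [61, 35, 23], [62, 36, 23], [59, 35, 19], [60, 34, 21], [59, 35, 21], [58, 33, 20], [57, 32, 20], [60, 35, 22], [60, 35, 24], [61, 36, 23], [64, 38, 21], [63, 36, 23], [62, 37, 22], [64, 37, 24], [62, 36, 22], [57, 33, 19], [56, 32, 19], [58, 33, 19], [61, 36, 23], [60, 35, 22], [63, 36, 23], [66, 39, 25], [67, 39, 25], [69, 41, 27], [71, 42, 28], [70, 41, 26], [67, 41, 29], [65, 47, 33], [72, 57, 39], [91, 73, 51], [116, 94, 67], [122, 98, 70], [122, 97, 68], [121, 96, 68], [122, 97, 70]]
lid4 side row [[166, 130, 92], [165, 130, 91], [165, 130, 90], [165, 131, 91], [163, 128, 89], [162, 127, 89], [152, 118, 83], [115, 86, 60], [80, 59, 40], [61, 39, 27], [65, 39, 26], [72, 40, 26], [78, 43, 26], [81, 45, 32], [78, 44, 29], [79, 43, 30], [80, 47, 29], [80, 43, 28], [81, 44, 28], [79, 43, 29], [80, 45, 28], [80, 46, 30], [78, 43, 27], [79, 43, 29], [82, 47, 32], [79, 43, 28], [80, 45, 28], [79, 45, 29], [81, 47, 31], [82,
[... 610 characters left out ...]
[102, 102, 96], [99, 99, 94], [100, 100, 92], [101, 99, 93], [100, 100, 94], [101, 100, 94], [95, 92, 85], [85, 76, 63], [83, 64, 46], [85, 66, 45], [87, 67, 46], [86, 66, 47], [83, 65, 43], [84, 64, 44], [106, 83, 57]]
can1 side row [[158, 125, 87], [152, 121, 83], [151, 119, 82], [152, 118, 81], [155, 122, 85], [152, 118, 81], [152, 119, 83], [147, 115, 83], [133, 110, 87], [112, 104, 91], [105, 104, 97], [100, 102, 95], [104, 105, 98], [104, 105, 98], [101, 100, 94], [102, 103, 96], [107, 107, 100], [101, 101, 94], [99, 99, 94], [98, 98, 91], [95, 95, 90], [90, 91, 85], [88, 88, 82], [83, 84, 79], [84, 82, 76], [102, 91, 78], [138, 111, 81], [156, 122, 87], [162, 127, 89], [165, 129, 90]]
```

```bash
sed -i 's/return (R<115).*/return (R<125)\&(R>G*1.5)/; s/return (hsv\[...,1\]<45).*/return (hsv[...,1]<75)\&(hsv[...,2]>60)/; s/^    n,lab=cv2.conn.*/    p=render(s,kind,i,*xy,roi,z0);m=m*(cv2.dilate((p>.5).astype(np.uint8),np.ones((9,9),np.uint8)));n,lab=cv2.connectedComponents(m)/' h.py
cat > m.py <<'E'
from h import *
s={n:snap(n) for n in('top','side')}
c={('can',1):(.6136,.258),('can',2):(.462,.413),('can',3):(.6465,.024),('can',4):(.4963,-.407),('lid',1):(.339,-.3136),('lid',2):(.4763,-.0219),('lid',3):(.3617,.3051),('lid',4):(.4565,-.166)}
for k,v in sorted(c.items()):
    a=[]
    for n in s:
        q=fit(s[n],*k,v);a.append(fit(s[n],*k,q[0]))
    b=np.mean([q[0] for q in a],0)
    print(k,[(np.round(q[0],4).tolist(),round(float(q[1]),3)) for q in a],np.round(b,4),round(np.hypot(*b),3))
E
python3 m.py
```

```text
('can', 1) [([0.6135, 0.2545], 0.948), ([0.6128, 0.2592], 0.942)] [0.6132 0.2568] 0.665
('can', 2) [([0.4625, 0.4108], 0.959), ([0.4624, 0.4243], 0.785)] [0.4625 0.4175] 0.623
('can', 3) [([0.6461, 0.0203], 0.962), ([0.6458, 0.0265], 0.966)] [0.6459 0.0234] 0.646
('can', 4) [([0.4963, -0.4098], 0.967), ([0.4957, -0.4046], 0.972)] [ 0.496  -0.4072] 0.642
('lid', 1) [([0.3388, -0.3157], 0.853), ([0.3395, -0.3126], 0.845)] [ 0.3391 -0.3142] 0.462
('lid', 2) [([0.4764, -0.0262], 0.878), ([0.4756, -0.0202], 0.842)] [ 0.476  -0.0232] 0.477
('lid', 3) [([0.3621, 0.3012], 0.896), ([0.3612, 0.3084], 0.834)] [0.3616 0.3048] 0.473
('lid', 4) [([0.4554, -0.1698], 0.917), ([0.4545, -0.1661], 0.896)] [ 0.455 -0.168] 0.485
```

Emit:
apply_moves(commands=[{"slide": [33,0,0],"turn": -0.044,"hand": 0},{"slide": [33,20,0],"turn": 0,"hand": 0},{"slide": [33,20,0],"turn": 0,"hand": 0},{"slide": [25,33,0],"turn": 0,"hand": 0},{"slide": [25,33,0],"turn": 0,"hand": 0},{"slide": [15,35,0],"turn": 0,"hand": 0},{"slide": [15,35,0],"turn": 0,"hand": 0},{"slide": [15,35,0],"turn": 0,"hand": 0},{"slide": [10,35,0],"turn": 0,"hand": 0},{"slide": [0,35,0],"turn": 0,"hand": 0},{"slide": [0,35,0],"turn": 0,"hand": 0}])

```text
time: 2.93
position: [0.3765, 0.3144, 0.2184]
orientation: [-3.137, 0.002, 0.073]
ft_force: [1.2, 0.6, 0.0]
opening: 1.001
```

Emit:
apply_moves(commands=[{"slide": [-8,5,35],"turn": 0.07,"hand": 0},{"slide": [-7,4,35],"turn": 0,"hand": 0},{"slide": [0,0,35],"turn": 0,"hand": 0},{"slide": [0,0,25],"turn": 0,"hand": 0},{"slide": [0,0,10],"turn": 0,"hand": 0},{"slide": [0,0,0],"turn": 0,"hand": 0},{"slide": [0,0,0],"turn": 0,"hand": 0}], newtons=20)

```text
time: 3.52
position: [0.3671, 0.2955, 0.078]
orientation: [-3.13, -0.005, 0.01]
ft_force: [-0.0, 0.3, 0.0]
opening: 1.0
```

Emit:
apply_moves(commands=[{"slide": [-5.5,-9.3,15],"turn": 0.01,"hand": 0},{"slide": [0,0,0],"turn": 0,"hand": 0},{"slide": [0,0,0],"turn": 0,"hand": 0}])

```text
time: 3.77
position: [0.3636, 0.3067, 0.0662]
orientation: [-3.127, -0.009, 0.005]
ft_force: [0.8, 0.2, 0.2]
opening: 0.995
```

Emit:
apply_moves(commands=[{"slide": [-1,0,25],"turn": 0,"hand": 0},{"slide": [0,0,18],"turn": 0,"hand": 0},{"slide": [0,0,0],"turn": 0,"hand": 0},{"slide": [0,0,0],"turn": 0,"hand": 0}])

```text
time: 4.1
position: [0.3676, 0.3109, 0.0289]
orientation: [-3.119, -0.017, 0.01]
ft_force: [1.6, 0.5, -0.3]
opening: 1.0
```

```bash
python3 - <<'E'
from h import *
for i in range(3):
    st=r.read_state();print(st['time'],np.round(st['q'],3),np.round(st['qd'],3),np.round(st['position'],4),np.round(st['orientation'],3)); snap('top')
E
```

```text
4.1 [-1.042  0.14   0.307  2.101 -0.063  0.881 -0.689] [ 0.003  0.002  0.002 -0.003  0.003  0.004  0.013] [0.3676 0.3109 0.0289] [-3.119 -0.017  0.01 ]
4.15 [-1.042  0.139  0.307  2.101 -0.063  0.881 -0.689] [-0.002 -0.006  0.001 -0.001 -0.001 -0.001 -0.006] [0.3677 0.311  0.0291] [-3.118 -0.017  0.01 ]
4.2 [-1.042  0.139  0.307  2.101 -0.063  0.88  -0.689] [-0.002 -0.004 -0.002  0.001 -0.003 -0.006 -0.004] [0.3678 0.3112 0.0293] [-3.118 -0.017  0.01 ]
```

Emit:
apply_moves(commands=[{"slide": [-7,7,8],"turn": 0,"hand": 0},{"slide": [-1,1,1],"turn": 0,"hand": 0}])

```text
time: 4.42
position: [0.3616, 0.3048, 0.0224]
orientation: [-3.114, -0.02, 0.01]
ft_force: [-0.2, -1.1, -0.8]
opening: 1.004
```

Emit:
apply_moves(commands=[{"slide": [-1,1,1],"turn": 0,"hand": 1},{"slide": [-1,1,1],"turn": 0,"hand": 1},{"slide": [-1,1,1],"turn": 0,"hand": 1},{"slide": [-1,1,1],"turn": 0,"hand": 1},{"slide": [-1,1,1],"turn": 0,"hand": 1}])

```text
time: 4.83
position: [0.3587, 0.3018, 0.0202]
orientation: [-3.109, -0.024, 0.01]
ft_force: [0.3, -0.1, -0.4]
opening: 0.708
```

Emit:
apply_moves(commands=[{"slide": [2,-2,0],"turn": 0,"hand": 1},{"slide": [0,0,0.5],"turn": 0,"hand": 1},{"slide": [0,0,0.5],"turn": 0,"hand": 1},{"slide": [-0.5,0.5,0.5],"turn": 0,"hand": 1},{"slide": [-0.5,0.5,0.5],"turn": 0,"hand": 1},{"slide": [-0.5,0.5,0.5],"turn": 0,"hand": 1},{"slide": [-0.5,0.5,0.5],"turn": 0,"hand": 1},{"slide": [0,0,0],"turn": 0,"hand": 1},{"slide": [0,0,0],"turn": 0,"hand": 1}])

```text
time: 5.58
position: [0.3591, 0.3045, 0.0192]
orientation: [-3.106, -0.024, 0.01]
ft_force: [0.4, -0.0, 1.6]
opening: 0.245
```

Emit:
apply_moves(commands=[{"slide": [0,0,-38],"turn": 0,"hand": 1},{"slide": [0,0,-38],"turn": 0,"hand": 1},{"slide": [0,0,-38],"turn": 0,"hand": 1},{"slide": [26,26,-15],"turn": 0,"hand": 1},{"slide": [26,26,-10],"turn": 0,"hand": 1},{"slide": [26,26,0],"turn": 0,"hand": 1},{"slide": [26,26,0],"turn": 0,"hand": 1},{"slide": [26,26,0],"turn": 0,"hand": 1},{"slide": [26,26,0],"turn": 0,"hand": 1},{"slide": [26,26,0],"turn": 0,"hand": 1},{"slide": [26,26,0],"turn": 0,"hand": 1},{"slide": [26,26,0],"turn": 0,"hand": 1},{"slide": [20,20,0],"turn": 0,"hand": 1},{"slide": [0,0,0],"turn": 0,"hand": 1}])

```text
time: 6.75
position: [0.6179, 0.0363, 0.1534]
orientation: [-3.119, -0.016, 0.024]
ft_force: [-0.8, -0.2, 0.1]
opening: 0.242
```

```bash
cat > held.py <<'E'
from h import *
import sys
i=int(sys.argv[1]);st=r.read_state();p=st['position'];print(np.round(p,4),np.round(st['orientation'],3),np.round(st['ft_force'],1))
z0=p[2]-.021 if len(sys.argv)<3 else float(sys.argv[2])
for n in('top','side'):
    s=snap(n,f'held{i}{n}.png');q=fit(s,'lid',i,p[:2],z0);print(n,np.round(q[0],4),round(q[1],3),'minus tcp mm',np.round((q[0]-p[:2])*1e3,1))
E
python3 held.py 3
```

```text
[0.6179 0.0363 0.1534] [-3.119 -0.016  0.024] [-0.8 -0.2  0.1]
top [0.6485 0.0061] 0.027 minus tcp mm [ 30.5 -30.2]
side [0.6215 0.0421] 0.663 minus tcp mm [3.5 5.8]
```

```bash
python3 - <<'E'
import cv2
a=cv2.imread('pics/held3side.png')[80:230,290:450];cv2.imwrite('pics/v3.png',cv2.resize(a,None,fx=4,fy=4,interpolation=cv2.INTER_CUBIC))
E
```

```text
(no output)
```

View pics/v3.png

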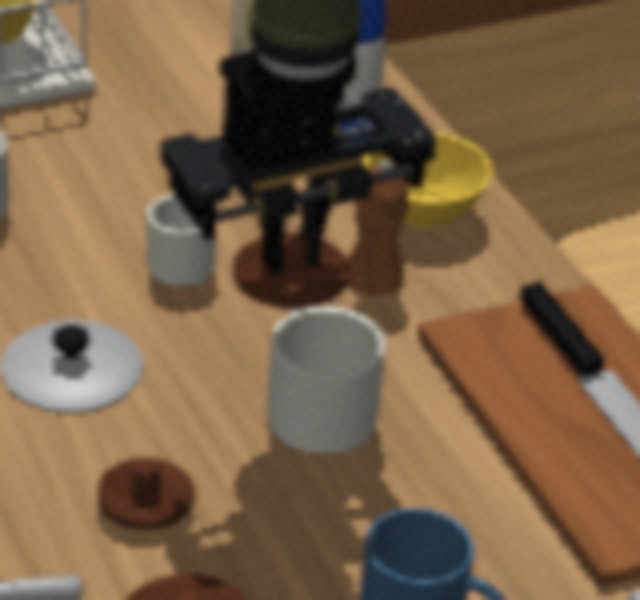

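Emit:
apply_moves(commands=[{"slide": [25,13,10],"turn": 0.02,"hand": 1},{"slide": [0,0,10],"turn": 0,"hand": 1},{"slide": [0,0,0],"turn": 0,"hand": 1}])

```text
time: 7.1
position: [0.638, 0.0344, 0.13]
orientation: [-3.112, -0.006, 0.012]
ft_force: [0.7, 0.5, -1.6]
opening: 0.25
```

```bash
cat >> h.py <<'E'
def fitheld(s,i,xy,z0):
    c=w2pix(s,[xy[0],xy[1],z0+.02]);l,t=int(c[0])-35,int(c[1])-35;w=h=70;roi=[l,t,w,h]
    F=s['frame'][t:t+h,l:l+w].astype(int);m0=mask(s,'lid')[t:t+h,l:l+w]&(F[...,0]>48)
    ign=(F.max(2)<50)|(abs(F[...,0]-F[...,2])<12)&(F.max(2)<75)  # black fingers
    D=CD[i-1]/1e3
    def disc(q):
        m=np.zeros((h*4,w*4),np.uint8);P=np.vstack([ring(q[0]/1e3,q[1]/1e3,D,z0+z) for z in(.010,.018)])
        k=P@np.array(s['R']).T+s['t'];u=s['fx']*k[:,0]/k[:,2]+s['cx'];v=s['fy']*k[:,1]/k[:,2]+s['cy']
        cv2.fillConvexPoly(m,cv2.convexHull(np.c_[(u-l+.5)*64-8,(v-t+.5)*64-8].astype(np.int32)),255,shift=4)
        return cv2.resize(m,(w,h),interpolation=cv2.INTER_AREA)/255.
    g=cv2.dilate((disc(np.array(xy)*1e3)>.3).astype(np.uint8),np.ones((13,13),np.uint8))>0
    m=(m0&g).astype(float);W=~ign
    f=lambda q:1-(np.minimum(m,a:=disc(q))*W).sum()/(np.maximum(m,a)*W).sum()
    x0=np.array(xy)*1e3
    o=minimize(f,x0,method='Nelder-Mead',options=dict(initial_simplex=x0+[[0,0],[6,2],[-2,6]],xatol=.1,fatol=1e-4))
    return o.x/1e3,1-o.fun
E
sed -i "s/q=fit(s,'lid',i,p\[:2\],z0)/q=fitheld(s,i,p[:2],z0)/; s/for n in('top','side')/for n in('side',)/" held.py; python3 held.py 3
```

```text
[0.638  0.0344 0.13  ] [-3.112 -0.006  0.012] [ 0.7  0.5 -1.6]
side [0.6576 0.0486] 0.589 minus tcp mm [19.6 14.2]
```

Emit:
apply_moves(commands=[{"slide": [8,11,8],"turn": 0.01,"hand": 1},{"slide": [0,0,8],"turn": 0,"hand": 1},{"slide": [0,0,0],"turn": 0,"hand": 1}])

```text
time: 7.4
position: [0.6449, 0.0288, 0.1152]
orientation: [-3.108, -0.007, 0.008]
ft_force: [-0.7, 1.1, -0.7]
opening: 0.242
```

```bash
cat > look.py <<'E'
from h import *
import sys
x,y,z=map(float,sys.argv[2:5]);W=[]
for n in('side','top'):
    s=snap(n);c=w2pix(s,[x,y,z]);l,t=int(c[0])-40,int(c[1])-40
    W.append(cv2.resize(s['frame'][max(t,0):t+80,max(l,0):l+80,::-1],(400,400),interpolation=cv2.INTER_CUBIC))
cv2.imwrite('pics/'+sys.argv[1],np.hstack(W));st=r.read_state();print(np.round(st['position'],4),np.round(st['orientation'],3),np.round(st['ft_force'],1))
E
python3 look.py v4.png .646 .023 .08
```

```text
[0.6458 0.0282 0.1166] [-3.109 -0.009  0.008] [ 0.4  0.2 -0.4]
```

View pics/v4.png

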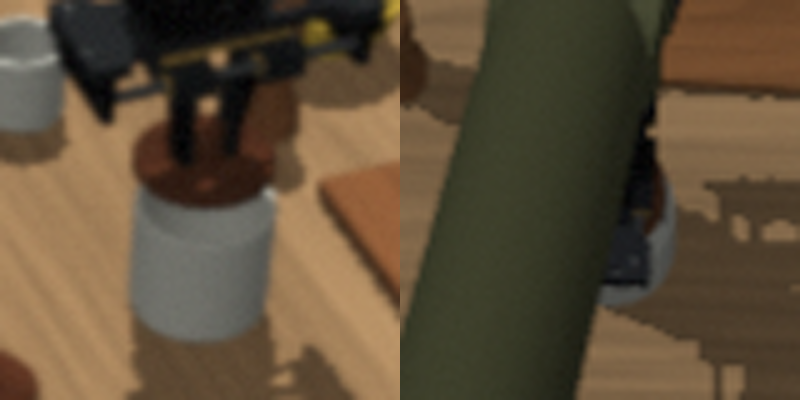

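Emit:
apply_moves(commands=[{"slide": [-1.5,5,2],"turn": 0,"hand": 1},{"slide": [0,1,9],"turn": 0,"hand": 1},{"slide": [0,0.5,9],"turn": 0,"hand": 1},{"slide": [0,0.5,1],"turn": 0,"hand": 1}])

```text
time: 7.83
position: [0.6446, 0.0237, 0.0965]
orientation: [-3.106, -0.013, 0.011]
ft_force: [-0.3, 0.0, -0.7]
opening: 0.244
```

Emit:
apply_moves(commands=[{"slide": [0,0.5,3],"turn": 0,"hand": 1},{"slide": [0,0.5,1],"turn": 0,"hand": 1}])

```text
time: 8.0
position: [0.6441, 0.0229, 0.0913]
orientation: [-3.106, -0.012, 0.011]
ft_force: [0.3, -0.6, -1.2]
opening: 0.243
```

Emit:
apply_moves(commands=[{"slide": [0,0.5,0],"turn": 0,"hand": 0.5},{"slide": [0,0.5,0],"turn": 0,"hand": 0.5},{"slide": [0,0.5,0],"turn": 0,"hand": 0.5},{"slide": [0,0,-10],"turn": 0,"hand": 0.5},{"slide": [0,0,-20],"turn": 0,"hand": 0.5},{"slide": [0,0,-35],"turn": 0,"hand": 0.5},{"slide": [-28,8,-15],"turn": 0,"hand": 0.5},{"slide": [-28,8,0],"turn": 0,"hand": 0.5},{"slide": [-28,8,0],"turn": 0,"hand": 0.5},{"slide": [-28,8,0],"turn": 0,"hand": 0.5},{"slide": [-20,8,0],"turn": 0,"hand": 0.5},{"slide": [0,0,0],"turn": 0,"hand": 0.5}])

```text
time: 9.0
position: [0.5103, -0.0263, 0.1783]
orientation: [-3.106, -0.019, 0.01]
ft_force: [-0.5, -0.7, 0.5]
opening: 0.495
```

```bash
python3 look.py v5.png .646 .023 .08
```

```text
[ 0.5136 -0.0243  0.1788] [-3.106 -0.023  0.011] [1.1 0.4 1.1]
```

View pics/v5.png

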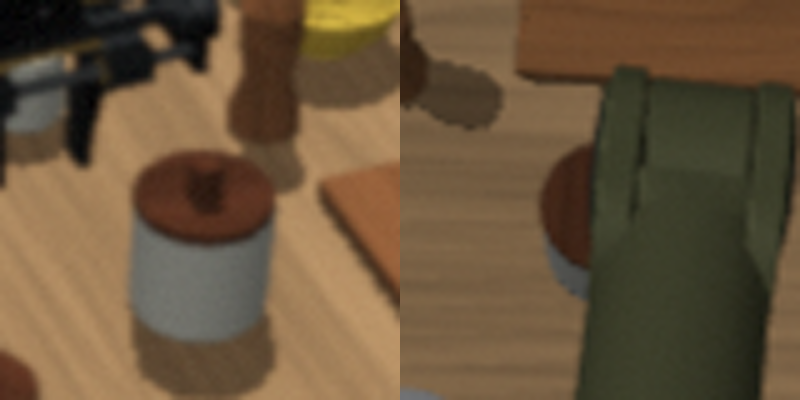

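Lid_3 is seated flush on canister_3: in the side crop the disc is level and concentric with the canister. Next is lid_2.

Emit:
apply_moves(commands=[{"slide": [-20,0,35],"turn": 0.01,"hand": 0.5},{"slide": [-16,0,35],"turn": 0,"hand": 0.5},{"slide": [0,0,30],"turn": 0,"hand": 0.5},{"slide": [0,0,5],"turn": 0,"hand": 0.5},{"slide": [0,0,0],"turn": 0,"hand": 0.5}])

```text
time: 9.52
position: [0.4885, -0.0187, 0.0751]
orientation: [-3.106, -0.036, 0.002]
ft_force: [0.2, 0.4, -0.2]
opening: 0.506
```

Emit:
apply_moves(commands=[{"slide": [-14.5,6.5,10],"turn": 0,"hand": 0.5},{"slide": [-1,0.5,25],"turn": 0,"hand": 0.5},{"slide": [-1,0.5,15],"turn": 0,"hand": 0.5}])

```text
time: 9.77
position: [0.4827, -0.0238, 0.0301]
orientation: [-3.106, -0.048, 0.004]
ft_force: [-0.4, 0.4, 0.1]
opening: 0.498
```

Emit:
apply_moves(commands=[{"slide": [-8,0,6],"turn": 0,"hand": 0.5},{"slide": [-1,0,2],"turn": 0,"hand": 0.9},{"slide": [-1,0,1],"turn": 0,"hand": 0.9},{"slide": [-1,0,0.5],"turn": 0,"hand": 0.9}])

```text
time: 10.1
position: [0.476, -0.0236, 0.0226]
orientation: [-3.108, -0.052, 0.005]
ft_force: [0.2, 0.2, 0.4]
opening: 0.354
```

Emit:
apply_moves(commands=[{"slide": [-0.7,0,0.5],"turn": 0,"hand": 1},{"slide": [-0.7,0,0.5],"turn": 0,"hand": 1},{"slide": [-0.5,0,0.5],"turn": 0,"hand": 1},{"slide": [-0.5,0,0.5],"turn": 0,"hand": 1}])

```text
time: 10.43
position: [0.4764, -0.0231, 0.0236]
orientation: [-3.106, -0.057, 0.005]
ft_force: [-0.2, 1.0, 0.4]
opening: 0.24
```

Emit:
apply_moves(commands=[{"slide": [0,0,-38],"turn": 0,"hand": 1},{"slide": [0,0,-38],"turn": 0,"hand": 1},{"slide": [0,-25,-30],"turn": 0,"hand": 1},{"slide": [0,-35,-15],"turn": 0,"hand": 1},{"slide": [0,-35,0],"turn": 0,"hand": 1},{"slide": [0,-35,0],"turn": 0,"hand": 1},{"slide": [0,-35,0],"turn": 0,"hand": 1},{"slide": [0,-35,0],"turn": 0,"hand": 1},{"slide": [0,-35,0],"turn": 0,"hand": 1},{"slide": [0,-35,0],"turn": 0,"hand": 1},{"slide": [0,-35,0],"turn": 0,"hand": 1},{"slide": [0,-35,0],"turn": 0,"hand": 1},{"slide": [0,-35,0],"turn": 0,"hand": 1},{"slide": [0,-25,0],"turn": 0,"hand": 1},{"slide": [0,0,0],"turn": 0,"hand": 1}])

```text
time: 11.68
position: [0.4683, 0.3902, 0.1666]
orientation: [-3.098, -0.059, -0.006]
ft_force: [-0.8, -0.1, -0.1]
opening: 0.245
```

Emit:
apply_moves(commands=[{"slide": [-9,-22,20],"turn": 0,"hand": 1},{"slide": [0,0,30],"turn": 0,"hand": 1},{"slide": [0,0,10],"turn": 0,"hand": 1}])

```text
time: 11.93
position: [0.4647, 0.4188, 0.109]
orientation: [-3.094, -0.064, -0.004]
ft_force: [-0.6, -1.6, 0.2]
opening: 0.245
```

```bash
python3 look.py v6.png .4625 .4145 .07
```

```text
[0.4643 0.4197 0.1105] [-3.092 -0.064 -0.004] [-0.6 -0.1 -0.7]
```

View pics/v6.png

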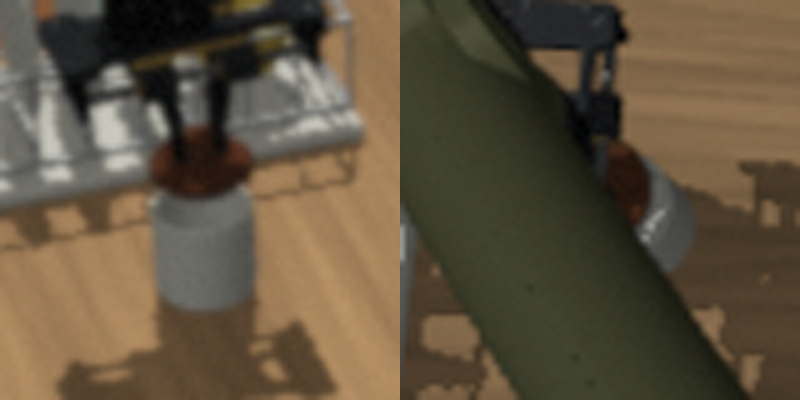

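Emit:
apply_moves(commands=[{"slide": [-1.5,6,2],"turn": 0,"hand": 1},{"slide": [-0.5,1,10],"turn": 0,"hand": 1},{"slide": [-0.5,1,8],"turn": 0,"hand": 1},{"slide": [-0.5,0.5,3],"turn": 0,"hand": 1}])

```text
time: 12.37
position: [0.4663, 0.4106, 0.0909]
orientation: [-3.087, -0.069, -0.009]
ft_force: [-0.8, 0.2, 1.6]
opening: 0.244
```

Emit:
apply_moves(commands=[{"slide": [-3.5,-3,2],"turn": 0,"hand": 1},{"slide": [-0.5,0,3],"turn": 0,"hand": 1},{"slide": [-0.5,0,1],"turn": 0,"hand": 1}])

```text
time: 12.62
position: [0.463, 0.4134, 0.0852]
orientation: [-3.085, -0.07, -0.011]
ft_force: [1.8, -1.2, 1.4]
opening: 0.24
```

Emit:
apply_moves(commands=[{"slide": [0,0,0],"turn": 0,"hand": 0.5},{"slide": [0,0,0],"turn": 0,"hand": 0.5},{"slide": [0,0,0],"turn": 0,"hand": 0.5},{"slide": [0,0,-8],"turn": 0,"hand": 0.5},{"slide": [0,0,-20],"turn": 0,"hand": 0.5},{"slide": [0,0,-38],"turn": 0,"hand": 0.5},{"slide": [0,0,-30],"turn": 0,"hand": 0.5},{"slide": [0,35,-10],"turn": 0,"hand": 0.5},{"slide": [0,35,0],"turn": 0,"hand": 0.5},{"slide": [0,35,0],"turn": 0,"hand": 0.5},{"slide": [0,35,0],"turn": 0,"hand": 0.5},{"slide": [0,35,0],"turn": 0,"hand": 0.5},{"slide": [0,35,0],"turn": 0,"hand": 0.5}])

```text
time: 13.7
position: [0.454, 0.2011, 0.1907]
orientation: [-3.077, -0.078, 0.005]
ft_force: [0.9, -0.5, 1.1]
opening: 0.501
```

```bash
python3 look.py v7.png .4625 .4145 .07; python3 -c "
from h import *
print(np.round(r.read_state()['q'],3))"
```

```text
[0.455  0.196  0.1906] [-3.078 -0.077 -0.005] [-0.5 -0.5  0.9]
[-0.902 -0.085  0.439  1.961  0.016  1.161 -0.47 ]
```

View pics/v7.png

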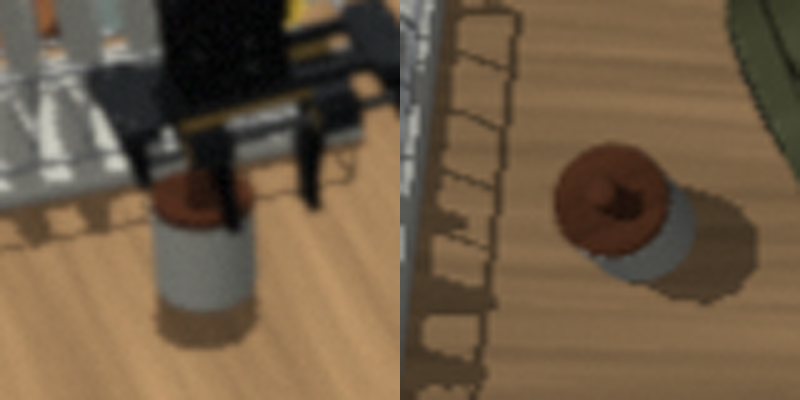

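Lid_2 is seated. The tool's tilt has drifted to about 0.1 rad, so I'll test whether pushing against the inner reach limit undoes it.

Emit:
apply_moves(commands=[{"slide": [-20,30,0],"turn": 0,"hand": 0.5},{"slide": [-30,30,0],"turn": 0,"hand": 0.5},{"slide": [-30,20,0],"turn": 0,"hand": 0.5},{"slide": [-30,0,0],"turn": 0,"hand": 0.5}])

```text
time: 14.13
position: [0.3812, 0.1277, 0.1847]
orientation: [-3.069, -0.083, -0.001]
ft_force: [-0.4, -0.6, 1.1]
opening: 0.505
```

```bash
python3 -c "
from h import *
s=r.read_state();print(np.round(s['q'],3),np.round(s['qd'],3),np.round(s['position'],4),np.round(s['orientation'],3))"
```

```text
[-0.567 -0.29   0.18   2.146  0.016  1.178 -0.395] [ 1.848 -0.042 -1.662  0.066 -0.554 -0.013  0.427] [0.3812 0.1277 0.1847] [-3.069e+00 -8.300e-02 -1.000e-03]
```

Emit:
apply_moves(commands=[{"slide": [-20,0,0],"turn": 0,"hand": 0.5},{"slide": [-20,0,0],"turn": 0,"hand": 0.5}])

```text
time: 14.3
position: [0.3682, 0.1313, 0.1847]
orientation: [-3.066, -0.083, 0.001]
ft_force: [-0.8, -0.9, 0.4]
opening: 0.501
```

```bash
python3 -c "
from h import *
s=r.read_state();print(np.round(s['q'],3),np.round(s['qd'],3),np.round(s['position'],4),np.round(s['orientation'],3))"
```

```text
[-0.262 -0.3   -0.092  2.157 -0.075  1.18  -0.321] [ 1.804 -0.071 -1.628  0.091 -0.557  0.03   0.42 ] [0.3682 0.1313 0.1847] [-3.066e+00 -8.300e-02  1.000e-03]
```

Emit:
apply_moves(commands=[{"slide": [40,5,-5],"turn": 0,"hand": 0.6},{"slide": [40,5,-5],"turn": 0,"hand": 0.6},{"slide": [40,5,0],"turn": 0,"hand": 0.6},{"slide": [40,5,0],"turn": 0,"hand": 0.6},{"slide": [40,5,0],"turn": 0,"hand": 0.6},{"slide": [40,5,0],"turn": 0,"hand": 0.6},{"slide": [40,5,0],"turn": 0,"hand": 0.6},{"slide": [40,5,0],"turn": 0,"hand": 0.6}])

```text
time: 14.97
position: [0.6866, 0.0969, 0.2204]
orientation: [-3.069, -0.083, 0.012]
ft_force: [0.0, 0.2, 1.5]
opening: 0.403
```

```bash
cat > st.py <<'E'
from h import *
s=r.read_state();print(np.round(s['q'],3),np.round(s['qd'],3),np.round(s['position'],4),np.round(s['orientation'],3),np.round(s['joint_torque'],1))
E
python3 st.py
```

```text
[-0.183  0.341  0.048  1.433 -0.081  1.277 -0.104] [ 0.142  0.995  0.102 -1.365 -0.096  0.363  0.224] [0.6866 0.0969 0.2204] [-3.069 -0.083  0.012] [ -0.2 -54.5   0.8 -26.5  -0.2  -0.7  -0.2]
```

Emit:
apply_moves(commands=[{"slide": [0,0,0],"turn": 0,"hand": 0.6},{"slide": [0,0,0],"turn": 0,"hand": 0.6},{"slide": [0,0,0],"turn": 0,"hand": 0.6},{"slide": [0,0,0],"turn": 0,"hand": 0.6},{"slide": [0,0,0],"turn": 0,"hand": 0.6},{"slide": [0,0,0],"turn": 0,"hand": 0.6}])

```text
time: 15.47
position: [0.6915, 0.0976, 0.2169]
orientation: [-3.07, -0.081, 0.011]
ft_force: [-0.6, 0.8, 0.5]
opening: 0.398
```

```bash
python3 st.py
```

```text
[-0.183  0.355  0.048  1.422 -0.081  1.276 -0.105] [-0.006 -0.028 -0.004  0.017 -0.001  0.004 -0.001] [0.6915 0.0976 0.2169] [-3.07  -0.081  0.011] [  0.1 -50.7   0.8 -31.7  -0.4  -0.4  -0. ]
```

Emit:
apply_moves(commands=[{"slide": [30,20,-10],"turn": 0,"hand": 0.6},{"slide": [30,20,-10],"turn": 0,"hand": 0.6},{"slide": [30,20,-10],"turn": 0,"hand": 0.6},{"slide": [20,20,0],"turn": 0,"hand": 0.6},{"slide": [0,0,0],"turn": 0,"hand": 0.6},{"slide": [0,0,0],"turn": 0,"hand": 0.6}])

```text
time: 15.97
position: [0.7953, 0.0211, 0.2524]
orientation: [-3.066, -0.077, 0.021]
ft_force: [-0.2, 1.7, 0.6]
opening: 0.398
```

```bash
python3 st.py
```

```text
[-0.072  0.576  0.081  1.042 -0.122  1.45   0.028] [ 0.028  0.019  0.021 -0.017  0.019 -0.007  0.006] [0.7953 0.0211 0.2524] [-3.066 -0.077  0.021] [  2.5 -60.9   3.2 -31.7  -0.1  -0.4   0. ]
```

Emit:
apply_moves(commands=[{"slide": [0,0,0],"turn": 0,"hand": 0.6},{"slide": [0,0,0],"turn": 0,"hand": 0.6},{"slide": [0,0,0],"turn": 0,"hand": 0.6},{"slide": [0,0,0],"turn": 0,"hand": 0.6},{"slide": [0,0,0],"turn": 0,"hand": 0.6},{"slide": [0,0,0],"turn": 0,"hand": 0.6},{"slide": [0,0,0],"turn": 0,"hand": 0.6},{"slide": [0,0,0],"turn": 0,"hand": 0.6}])

```text
time: 16.63
position: [0.7911, 0.0272, 0.2556]
orientation: [-3.063, -0.077, 0.027]
ft_force: [-1.0, -0.4, 1.0]
opening: 0.393
```

```bash
python3 st.py
```

```text
[-0.077  0.565  0.078  1.052 -0.123  1.45   0.028] [-0.004 -0.006 -0.002  0.002 -0.001  0.     0.   ] [0.7911 0.0272 0.2556] [-3.063 -0.077  0.027] [  0.  -62.4   1.5 -32.2  -0.5  -0.3  -0. ]
```

Emit:
apply_moves(commands=[{"slide": [-32,19,5],"turn": 0.03,"hand": 0.6},{"slide": [-32,19,5],"turn": 0,"hand": 0.6},{"slide": [-32,19,5],"turn": 0,"hand": 0.6},{"slide": [-32,19,5],"turn": 0,"hand": 0.6},{"slide": [-32,19,5],"turn": 0,"hand": 0.6},{"slide": [-32,19,5],"turn": 0,"hand": 0.6},{"slide": [-32,19,5],"turn": 0,"hand": 0.6},{"slide": [-32,19,5],"turn": 0,"hand": 0.6},{"slide": [-32,19,5],"turn": 0,"hand": 0.6},{"slide": [-25,19,5],"turn": 0,"hand": 0.6}])

```text
time: 17.47
position: [0.4768, -0.157, 0.1582]
orientation: [-3.056, -0.08, 0.008]
ft_force: [-0.4, -0.1, 0.1]
opening: 0.402
```

Emit:
apply_moves(commands=[{"slide": [-12,10,30],"turn": 0.01,"hand": 0.6},{"slide": [-8,8,35],"turn": 0,"hand": 0.6},{"slide": [-3,3,25],"turn": 0,"hand": 0.6}])

```text
time: 17.72
position: [0.459, -0.1785, 0.0686]
orientation: [-3.06, -0.092, -0.012]
ft_force: [0.4, -0.7, -0.1]
opening: 0.399
```

Emit:
apply_moves(commands=[{"slide": [-5,-6,20],"turn": -0.01,"hand": 0.6},{"slide": [-2,0,18],"turn": 0,"hand": 0.6},{"slide": [-1,0,0],"turn": 0,"hand": 0.6}])

```text
time: 17.97
position: [0.4496, -0.1697, 0.025]
orientation: [-3.06, -0.086, -0.006]
ft_force: [-0.8, 0.5, -0.3]
opening: 0.398
```

Emit:
apply_moves(commands=[{"slide": [5,-1.5,1.5],"turn": 0,"hand": 0.6},{"slide": [0,0,0.5],"turn": 0,"hand": 1},{"slide": [0,0,0.5],"turn": 0,"hand": 1}])

```text
time: 18.22
position: [0.4562, -0.1683, 0.0247]
orientation: [-3.06, -0.088, -0.007]
ft_force: [0.1, 0.7, -0.7]
opening: 0.32
```

Emit:
apply_moves(commands=[{"slide": [-0.5,0,0.5],"turn": 0,"hand": 1},{"slide": [-0.5,0,0.5],"turn": 0,"hand": 1},{"slide": [-0.5,0,0],"turn": 0,"hand": 1}])

```text
time: 18.47
position: [0.4575, -0.1689, 0.0264]
orientation: [-3.062, -0.093, -0.006]
ft_force: [-0.0, 0.3, -1.1]
opening: 0.248
```

Emit:
apply_moves(commands=[{"slide": [0,0,-38],"turn": 0,"hand": 1},{"slide": [0,0,-40],"turn": 0,"hand": 1},{"slide": [0,0,-40],"turn": 0,"hand": 1},{"slide": [5,15,-35],"turn": 0,"hand": 1},{"slide": [7,30,-6],"turn": 0,"hand": 1},{"slide": [7,30,-3],"turn": 0,"hand": 1},{"slide": [7,30,-3],"turn": 0,"hand": 1},{"slide": [7,30,-3],"turn": 0,"hand": 1},{"slide": [7,30,-3],"turn": 0,"hand": 1},{"slide": [7,30,-3],"turn": 0,"hand": 1},{"slide": [7,20,0],"turn": 0,"hand": 1},{"slide": [0,0,0],"turn": 0,"hand": 1}])

```text
time: 19.47
position: [0.498, -0.4063, 0.2003]
orientation: [-3.069, -0.1, 0.003]
ft_force: [-0.0, 0.2, -0.7]
opening: 0.246
```

Emit:
apply_moves(commands=[{"slide": [-4,2,25],"turn": 0,"hand": 1},{"slide": [-4,2,30],"turn": 0,"hand": 1},{"slide": [-3,1,10],"turn": 0,"hand": 1}])

```text
time: 19.72
position: [0.4955, -0.4103, 0.1366]
orientation: [-3.075, -0.106, 0.002]
ft_force: [-0.3, 1.1, -2.5]
opening: 0.244
```

```bash
python3 look.py v8.png .496 -.407 .09
```

```text
[ 0.4952 -0.4105  0.138 ] [-3.075e+00 -1.060e-01  1.000e-03] [0.5 0.  0.3]
```

View pics/v8.png

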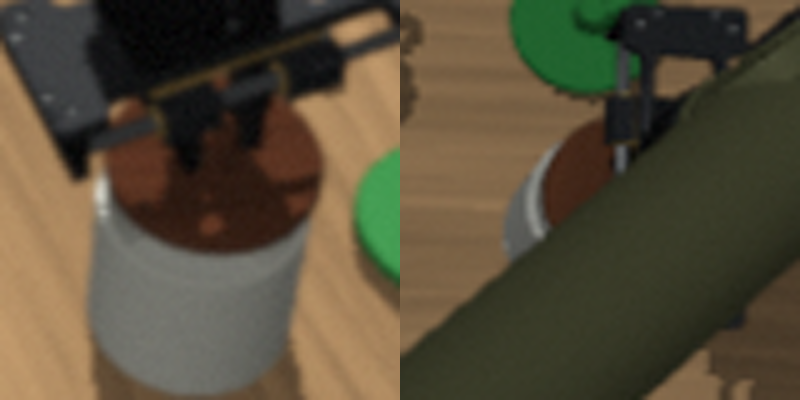

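Emit:
apply_moves(commands=[{"slide": [-4,-1,5],"turn": 0,"hand": 1},{"slide": [-1,0,8],"turn": 0,"hand": 1},{"slide": [-1,0,3],"turn": 0,"hand": 1}])

```text
time: 20.07
position: [0.4929, -0.4085, 0.1253]
orientation: [-3.078, -0.112, 0.003]
ft_force: [-0.2, 0.3, -1.2]
opening: 0.245
```

Emit:
apply_moves(commands=[{"slide": [-1.5,0,6],"turn": 0,"hand": 1},{"slide": [-1,0,3],"turn": 0,"hand": 1}])

```text
time: 20.23
position: [0.4923, -0.408, 0.1172]
orientation: [-3.079, -0.114, 0.004]
ft_force: [-0.1, 1.0, -1.4]
opening: 0.246
```

Emit:
apply_moves(commands=[{"slide": [-1,0,3],"turn": 0,"hand": 1},{"slide": [-0.5,0,2],"turn": 0,"hand": 1}])

```text
time: 20.4
position: [0.4932, -0.4074, 0.1132]
orientation: [-3.08, -0.118, 0.005]
ft_force: [0.9, 1.7, 2.1]
opening: 0.244
```

Slight contact, so I release and back off toward the next area.

Emit:
apply_moves(commands=[{"slide": [0,0,0],"turn": 0,"hand": 0.5},{"slide": [0,0,0],"turn": 0,"hand": 0.5},{"slide": [0,0,0],"turn": 0,"hand": 0.5},{"slide": [0,0,-10],"turn": 0,"hand": 0.5},{"slide": [0,0,-25],"turn": 0,"hand": 0.5},{"slide": [0,0,-35],"turn": 0,"hand": 0.5},{"slide": [0,-15,-10],"turn": 0,"hand": 0.5},{"slide": [0,-25,0],"turn": 0,"hand": 0.5}])

```text
time: 21.07
position: [0.479, -0.3779, 0.1986]
orientation: [-3.083, -0.112, -0.004]
ft_force: [0.2, -0.0, -0.6]
opening: 0.502
```

```bash
python3 look.py v9.png .496 -.407 .09
```

```text
[ 0.481  -0.3722  0.1982] [-3.079 -0.114  0.004] [-0.4 -0.4  1. ]
```

View pics/v9.png

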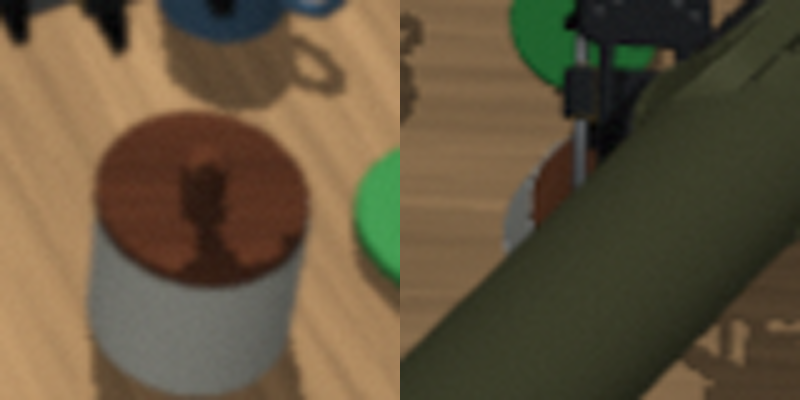

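Emit:
apply_moves(commands=[{"slide": [-32,-8,0],"turn": 0,"hand": 0.5},{"slide": [-35,-10,5],"turn": 0,"hand": 0.6},{"slide": [-35,-10,15],"turn": 0,"hand": 0.6},{"slide": [-30,-10,20],"turn": 0,"hand": 0.6},{"slide": [-10,-5,20],"turn": 0,"hand": 0.6}])

```text
time: 21.58
position: [0.3463, -0.3296, 0.1278]
orientation: [-3.089, -0.122, 0.009]
ft_force: [-0.6, 0.4, -1.0]
opening: 0.41
```

```bash
python3 st.py
```

```text
[ 0.399 -0.016  0.401  2.037 -0.135  1.077  0.874] [ 0.033  0.004  0.002  0.511 -0.053 -0.576  0.121] [ 0.3463 -0.3296  0.1278] [-3.089 -0.122  0.009] [ -0.4 -27.2  -0.5 -30.9  -0.5   0.5  -0.1]
```

Emit:
apply_moves(commands=[{"slide": [-8,-6,25],"turn": 0.01,"hand": 0.6},{"slide": [-6,-3,30],"turn": 0,"hand": 0.6},{"slide": [-2,0,8],"turn": 0,"hand": 0.6}])

```text
time: 21.83
position: [0.3329, -0.3171, 0.0615]
orientation: [-3.087, -0.122, -0.007]
ft_force: [-0.8, 0.8, -0.6]
opening: 0.395
```

Emit:
apply_moves(commands=[{"slide": [2,-1,20],"turn": 0,"hand": 0.6},{"slide": [0,0,14],"turn": 0,"hand": 0.6},{"slide": [0,0,0],"turn": 0,"hand": 0.6}])

```text
time: 22.08
position: [0.3379, -0.3159, 0.0271]
orientation: [-3.087, -0.12, -0.009]
ft_force: [0.2, -0.5, 0.5]
opening: 0.397
```

Emit:
apply_moves(commands=[{"slide": [0.5,-1,1.5],"turn": 0,"hand": 1},{"slide": [0,0,1],"turn": 0,"hand": 1},{"slide": [0,0,0.5],"turn": 0,"hand": 1},{"slide": [0,0,0.5],"turn": 0,"hand": 1},{"slide": [0,0,0.5],"turn": 0,"hand": 1}])

```text
time: 22.5
position: [0.3415, -0.3186, 0.0276]
orientation: [-3.091, -0.125, -0.009]
ft_force: [-0.1, 1.0, -0.2]
opening: 0.252
```

Emit:
apply_moves(commands=[{"slide": [0,0,-38],"turn": 0,"hand": 1},{"slide": [0,0,-40],"turn": 0,"hand": 1},{"slide": [10,-20,-40],"turn": 0,"hand": 1},{"slide": [16,-34,-15],"turn": 0,"hand": 1},{"slide": [16,-34,0],"turn": 0,"hand": 1},{"slide": [16,-34,3],"turn": 0,"hand": 1},{"slide": [16,-34,3],"turn": 0,"hand": 1},{"slide": [16,-34,3],"turn": 0,"hand": 1},{"slide": [16,-34,3],"turn": 0,"hand": 1},{"slide": [16,-34,3],"turn": 0,"hand": 1},{"slide": [16,-34,3],"turn": 0,"hand": 1},{"slide": [16,-34,3],"turn": 0,"hand": 1},{"slide": [16,-34,3],"turn": 0,"hand": 1},{"slide": [16,-34,3],"turn": 0,"hand": 1},{"slide": [16,-34,3],"turn": 0,"hand": 1},{"slide": [16,-34,3],"turn": 0,"hand": 1}])

```text
time: 23.83
position: [0.5601, 0.141, 0.1937]
orientation: [-3.097, -0.148, -0.032]
ft_force: [1.3, 0.2, 0.3]
opening: 0.244
```

Emit:
apply_moves(commands=[{"slide": [14,-34,6],"turn": -0.03,"hand": 1},{"slide": [14,-34,15],"turn": 0,"hand": 1},{"slide": [8,-22,30],"turn": 0,"hand": 1},{"slide": [0,-5,20],"turn": 0,"hand": 1},{"slide": [0,0,0],"turn": 0,"hand": 1}])

```text
time: 24.25
position: [0.6122, 0.2557, 0.1363]
orientation: [-3.092, -0.16, 0.008]
ft_force: [-0.7, -1.0, -1.2]
opening: 0.246
```

Emit:
apply_moves(commands=[{"slide": [-5,0,15],"turn": 0,"hand": 1},{"slide": [-2,0,10],"turn": 0,"hand": 1}])

```text
time: 24.42
position: [0.6103, 0.258, 0.1124]
orientation: [-3.091, -0.162, 0.009]
ft_force: [-1.0, -0.8, -1.3]
opening: 0.246
```

```bash
python3 look.py v10.png .613 .257 .06
```

```text
[0.6107 0.2571 0.1125] [-3.091 -0.162  0.008] [-0.2 -0.2  0.2]
```

View pics/v10.png

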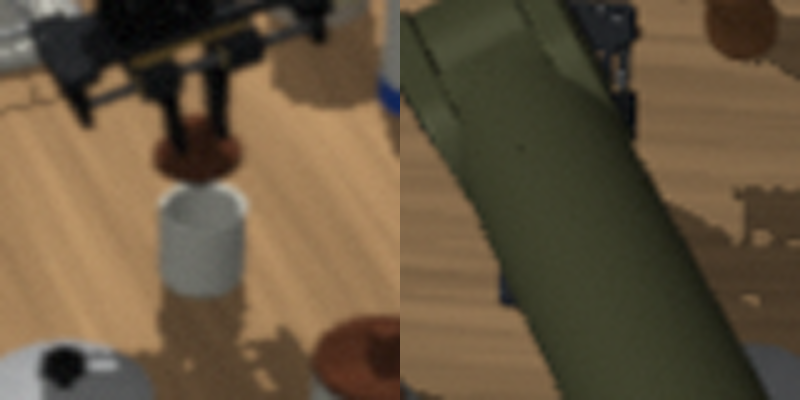

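```bash
python3 - <<'E'
from h import *
s=snap('side');c=w2pix(s,[.613,.257,.06]);l,t=int(c[0])-40,int(c[1])-40
f=lambda X:np.round((np.array(w2pix(s,X))-[l,t]+.5)*5-.5,1)
print('rim',f([.6132,.2568,.06]),f([.6128,.2592,.06]))
for y in(.255,.260,.265):
  for z in(.092,.0975,.103): print(y,z,f([.613,y,z]), f([.609,y,z]))
# held-lid red blob
m=mask(s,'lid')[t:t+80,l:l+80];m[40:]=0;n,L,st,ce=cv2.connectedComponentsWithStats(m.astype(np.uint8));print(st[1:][st[1:,4]>30])
E
```

```text
rim [203.8 205.8] [202.1 204.1]
0.255 0.092 [205.2 168.8] [199.8 170. ]
0.255 0.0975 [205.3 162.1] [199.9 163.3]
0.255 0.103 [205.5 155.4] [200.  156.6]
0.26 0.092 [202.6 165. ] [197.2 166.2]
0.26 0.0975 [202.7 158.3] [197.3 159.5]
0.26 0.103 [202.8 151.6] [197.4 152.8]
0.265 0.092 [200.  161.3] [194.6 162.4]
0.265 0.0975 [200.1 154.6] [194.7 155.7]
0.265 0.103 [200.2 147.8] [194.8 149. ]
[[ 32  23  16  13 136]]
```

Emit:
apply_moves(commands=[{"slide": [-2,6,6],"turn": 0,"hand": 1},{"slide": [-1.5,0.5,8],"turn": 0,"hand": 1},{"slide": [-0.5,0,2],"turn": 0,"hand": 1}])

```text
time: 24.82
position: [0.6133, 0.2493, 0.101]
orientation: [-3.089, -0.172, 0.004]
ft_force: [-0.6, -0.1, -0.7]
opening: 0.246
```

```bash
python3 look.py v11.png .613 .257 .06
```

```text
[0.6135 0.2493 0.1014] [-3.089 -0.172  0.004] [-0.7 -0.2 -0.5]
```

View pics/v11.png

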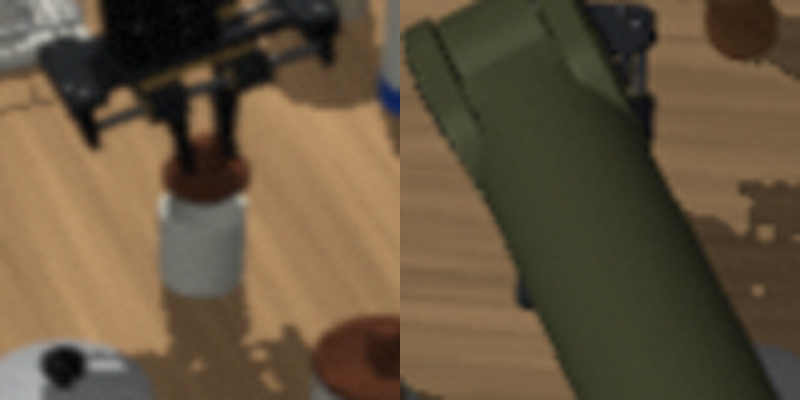

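Emit:
apply_moves(commands=[{"slide": [-2,-2.5,4],"turn": 0,"hand": 1},{"slide": [-1.5,0,7],"turn": 0,"hand": 1},{"slide": [-1,0,2],"turn": 0,"hand": 1}])

```text
time: 25.17
position: [0.6123, 0.2529, 0.0887]
orientation: [-3.088, -0.175, 0.003]
ft_force: [-0.0, 0.1, -0.2]
opening: 0.248
```

Emit:
apply_moves(commands=[{"slide": [-1.5,0,4],"turn": 0,"hand": 1},{"slide": [-1,0,3],"turn": 0,"hand": 1},{"slide": [-0.5,0,1.5],"turn": 0,"hand": 1}])

```text
time: 25.42
position: [0.61, 0.254, 0.0781]
orientation: [-3.088, -0.174, 0.004]
ft_force: [-0.5, -0.4, 3.1]
opening: 0.248
```

Emit:
apply_moves(commands=[{"slide": [0,0,0],"turn": 0,"hand": 0.5},{"slide": [0,0,0],"turn": 0,"hand": 0.5},{"slide": [0,0,0],"turn": 0,"hand": 0.5},{"slide": [0,0,-8],"turn": 0,"hand": 0.5},{"slide": [0,0,-20],"turn": 0,"hand": 0.5},{"slide": [0,0,-38],"turn": 0,"hand": 0.5},{"slide": [0,0,-38],"turn": 0,"hand": 0.5},{"slide": [-20,0,-38],"turn": 0,"hand": 0.5},{"slide": [-38,-10,0],"turn": 0,"hand": 0.5},{"slide": [-38,-15,0],"turn": 0,"hand": 0.5},{"slide": [-25,-25,0],"turn": 0,"hand": 0.5},{"slide": [0,-38,0],"turn": 0,"hand": 0.5},{"slide": [0,-38,0],"turn": 0,"hand": 0.5},{"slide": [0,-38,0],"turn": 0,"hand": 0.5},{"slide": [0,0,0],"turn": 0,"hand": 0.5}])

```text
time: 26.67
position: [0.461, 0.4118, 0.2197]
orientation: [-3.084, -0.184, -0.006]
ft_force: [-1.3, 0.3, -0.3]
opening: 0.503
```

```bash
python3 - <<'E'
from h import *
C={1:(.6132,.2568),2:(.4625,.4145),3:(.6459,.0234),4:(.496,-.4072)}
S={n:snap(n) for n in('side','top')};rows=[]
for n,s in S.items():
    T=[]
    for i,(x,y) in C.items():
        c=w2pix(s,[x,y,.06]);l,t=int(c[0])-30,int(c[1])-30
        T.append(cv2.resize(s['frame'][t:t+60,l:l+60,::-1],(200,200),interpolation=cv2.INTER_CUBIC))
        q=fit(s,'lid',i,(x,y),CH[i-1]/1e3-.010);print(n,i,np.round(q[0],4),round(q[1],3),'canister then',C[i])
    rows.append(np.hstack(T))
    for k in('mug','pan_lid'):print(n,k,[np.round(pix2w(s,d['at'],0)[:2],3).tolist() for d in r.spot_point(s,k)][:1])
cv2.imwrite('pics/v12.png',np.vstack(rows));print(np.round(r.read_state()['position'],3),np.round(r.read_state()['q'],2))
E
```

```text
side 1 [0.6134 0.2637] 0.709 canister then (0.6132, 0.2568)
side 2 [0.4642 0.4204] 0.761 canister then (0.4625, 0.4145)
side 3 [0.6466 0.0282] 0.829 canister then (0.6459, 0.0234)
side 4 [ 0.4938 -0.4046] 0.896 canister then (0.496, -0.4072)
side mug [[0.618, -0.208]]
side pan_lid [[0.477, 0.152]]
top 1 [0.6099 0.2533] 0.827 canister then (0.6132, 0.2568)
top 2 [0.4767 0.4007] 0.421 canister then (0.4625, 0.4145)
top 3 [0.6448 0.0204] 0.88 canister then (0.6459, 0.0234)
top 4 [ 0.4948 -0.4094] 0.903 canister then (0.496, -0.4072)
top mug [[0.6, -0.206]]
top pan_lid [[0.474, 0.149]]
[0.465 0.401 0.218] [-0.38  0.15 -0.48  1.7   0.19  1.16 -0.93]
```

View pics/v12.png

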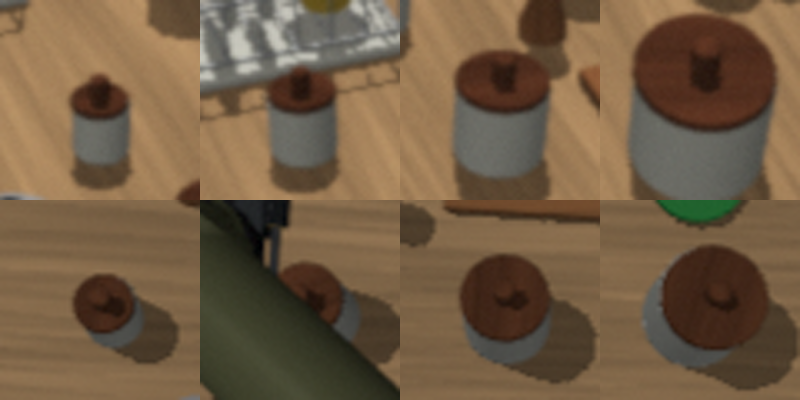

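```bash
python3 - <<'E'
from h import *
W=[]
for n in('side','top'):
    s=snap(n);c=w2pix(s,[.613,.257,.05]);l,t=int(c[0])-20,int(c[1])-20
    roi=[l,t,40,40]
    q=fit(s,'can',1,(.6132,.2568));print(n,'can hull incl lid',q)
    a=cv2.resize(s['frame'][t:t+40,l:l+40,::-1],(400,400),interpolation=cv2.INTER_CUBIC)
    x,y=(.6128,.2592) if n=='side' else (.6135,.2545)
    for d,z,col in((.062,.06,(0,255,255)),(.062,.0,(0,255,0)),(.062,.068,(255,255,0))):
        P=np.array([w2pix(s,p) for p in ring(x,y,d,z)]);cv2.polylines(a,[np.int32((P-[l,t]+.5)*10)],True,col,1)
    W.append(a)
cv2.imwrite('pics/v13.png',np.hstack(W))
E
```

```text
side can hull incl lid (array([0.61150065, 0.25540036]), np.float64(0.6020769553994838))
top can hull incl lid (array([0.59625913, 0.24250689]), np.float64(0.24627370183176123))
```

View pics/v13.png

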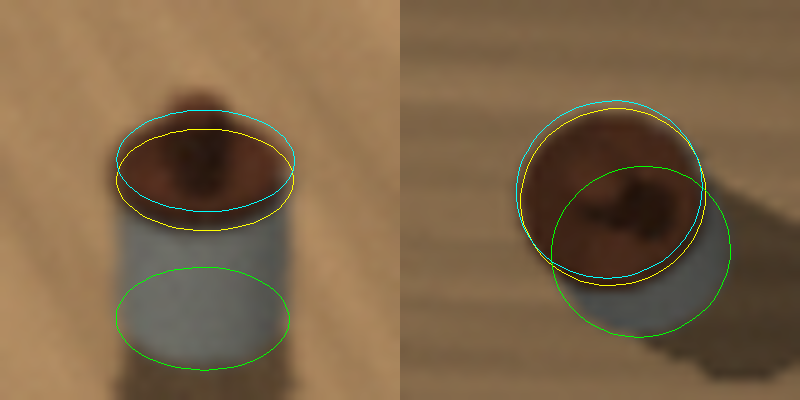

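```bash
python3 - <<'E'
from h import *
from scipy.optimize import least_squares
for i,(x,y) in {1:(.6128,.2592),3:(.6458,.0265),4:(.4957,-.4046)}.items():
    s=r.snapshot('side');R_=CD[i-1]/2e3;z=CH[i-1]/1e3
    f=cv2.GaussianBlur(s['frame'],(0,0),.5).astype(float);ratio=f[...,0]/(f[...,2]+1)
    P0=np.array([w2pix(s,p) for p in ring(x,y,2*R_,z)]);l,rr=P0[:,0].min(),P0[:,0].max();cx=P0[:,0].mean();cyb=P0[:,1].max();ry=np.ptp(P0[:,1])/2
    U=np.arange(int(l)+2,int(rr)-1);V=[]
    for u in U:
        e=cyb-ry+ry*np.sqrt(max(0,1-((u-cx)/((rr-l)/2))**2));c=np.arange(int(e)-5,int(e)+6);g=ratio[c,u];k=np.argmin(np.diff(g));
        # subpixel crossing of mid ratio
        lo,hi=g[k+1:].min(),g[:k+1].max();mid=(lo+hi)/2;j=[a for a in range(len(g)-1) if g[a]>mid>=g[a+1]]
        V.append(c[j[0]]+(g[j[0]]-mid)/(g[j[0]]-g[j[0]+1]) if j else np.nan)
    V=np.array(V);ok=~np.isnan(V)
    def model(p):
        a=np.linspace(0,2*np.pi,240);dx,dy=R_*np.cos(a),R_*np.sin(a)
        Q=np.array([w2pix(s,[x+p[0]+u,y+w,z+p[1]+p[2]*u]) for u,w in zip(dx,dy)])
        b=Q[Q[:,1]>=np.interp(Q[:,0],sorted([Q[:,0].min(),Q[:,0].max()]),[Q[Q[:,0].argmin(),1],Q[Q[:,0].argmax(),1]])];b=b[b[:,0].argsort()]
        return np.interp(U,b[:,0],b[:,1])
    o=least_squares(lambda p:np.nan_to_num(model(p)-V),[-.001,0,0],diff_step=1e-3,x_scale=[.002,.002,.05],loss='soft_l1')
    q=least_squares(lambda p:np.nan_to_num(model([o.x[0],p[0],p[1]])-V),[0,0.01],x_scale=[.002,.05])
    print(i,'dx mm',o.x[0]*1e3,'dz mm',o.x[1]*1e3,'tilt',o.x[2],'rms px',np.sqrt(np.nanmean((model(o.x)-V)**2)),np.round(V-model([0,0,0]),1))
E
```

```text
1 dx mm -6.831814000925889 dz mm 5.255344032038072 tilt -0.1307126000064781 rms px 0.05483583471011843 [-0.7 -0.9 -0.9 -1.  -1.  -1.2 -1.  -1.1 -1.2 -1.1 -1.2 -1.2 -1.3 -1.6]
3 dx mm 2.4686986561392446 dz mm 2.9011751826843266 tilt 0.07520297043513331 rms px 0.1232480927286251 [-0.9 -0.9 -0.7 -0.6 -0.7 -0.4 -0.6 -0.5 -0.3 -0.5 -0.6 -0.6 -0.6 -0.5
 -0.5 -0.5 -0.7 -0.6 -0.5 -0.7 -0.6 -0.5 -0.8 -0.9 -1. ]
4 dx mm -0.3417264765093381 dz mm 1.3333004217649067 tilt 0.028176970648914758 rms px 0.23273128295702417 [ 0.4 -0.2 -0.1 -0.1  0.1  0.2  0.1  0.1 -0.1 -0.   0.   0.1  0.2  0.2
  0.   0.1  0.1  0.   0.1  0.   0.   0.2  0.2  0.1 -0.3 -0.1 -0.2 -0.1
 -0.1 -0.1 -0.2 -0.3 -0.4 -0.4 -0.4 -0.4 -0.4 -0.9 -1.2 -1.2]
```

The side view shows lid_1 sitting about 2–3 mm toward -x, and its edge looks slightly high. I'll press it down gently with closed fingers to make sure it is home.

Emit:
apply_moves(commands=[{"slide": [20,18,0],"turn": 0,"hand": 1},{"slide": [24,22,5],"turn": 0,"hand": 1},{"slide": [24,22,5],"turn": 0,"hand": 1},{"slide": [24,22,5],"turn": 0,"hand": 1},{"slide": [24,22,5],"turn": 0,"hand": 1},{"slide": [20,18,5],"turn": 0,"hand": 1},{"slide": [0,0,20],"turn": 0,"hand": 1},{"slide": [0,0,20],"turn": 0,"hand": 1},{"slide": [0,0,0],"turn": 0,"hand": 1}])

```text
time: 27.97
position: [0.6175, 0.2722, 0.1745]
orientation: [-3.09, -0.191, -0.016]
ft_force: [-0.4, -0.3, -0.2]
opening: 0.015
```

Emit:
apply_moves(commands=[{"slide": [-6,10,20],"turn": -0.015,"hand": 1},{"slide": [-5,9,28],"turn": 0,"hand": 1},{"slide": [-2,1,15],"turn": 0,"hand": 1},{"slide": [0,0,3],"turn": 0,"hand": 1}])

```text
time: 28.3
position: [0.6186, 0.2559, 0.1083]
orientation: [-3.091, -0.195, -0.001]
ft_force: [-1.6, 0.5, 0.2]
opening: 0.007
```

Emit:
apply_moves(commands=[{"slide": [-1.5,0,7],"turn": 0,"hand": 1},{"slide": [-1,0,4],"turn": 0,"hand": 1},{"slide": [-0.5,0,2],"turn": 0,"hand": 1}])

```text
time: 28.55
position: [0.6185, 0.258, 0.0967]
orientation: [-3.09, -0.197, 0.0]
ft_force: [0.4, -0.6, -0.0]
opening: 0.004
```

Emit:
apply_moves(commands=[{"slide": [-0.5,1.5,2],"turn": 0,"hand": 1},{"slide": [-0.5,0,2],"turn": 0,"hand": 1}])

```text
time: 28.72
position: [0.6191, 0.2581, 0.0944]
orientation: [-3.088, -0.2, 0.001]
ft_force: [-1.5, 0.2, -0.7]
opening: 0.004
```

Emit:
apply_moves(commands=[{"slide": [-1,1.5,2.5],"turn": 0,"hand": 1},{"slide": [-0.5,0,2],"turn": 0,"hand": 1}])

```text
time: 28.88
position: [0.6208, 0.259, 0.0943]
orientation: [-3.085, -0.207, 0.002]
ft_force: [-3.0, -1.3, 8.1]
opening: 0.003
```

Emit:
apply_moves(commands=[{"slide": [0,0,-15],"turn": 0,"hand": 1},{"slide": [0,0,-35],"turn": 0,"hand": 1},{"slide": [0,0,-38],"turn": 0,"hand": 1},{"slide": [0,0,-38],"turn": 0,"hand": 1},{"slide": [-20,20,-20],"turn": 0,"hand": 1},{"slide": [-25,38,0],"turn": 0,"hand": 1},{"slide": [-15,38,0],"turn": 0,"hand": 1},{"slide": [0,38,0],"turn": 0,"hand": 1},{"slide": [0,38,0],"turn": 0,"hand": 1},{"slide": [0,20,0],"turn": 0,"hand": 1},{"slide": [0,0,0],"turn": 0,"hand": 1},{"slide": [0,0,0],"turn": 0,"hand": 1}])

```text
time: 29.88
position: [0.5337, 0.0569, 0.2285]
orientation: [-3.08, -0.226, 0.009]
ft_force: [-0.3, 1.5, 0.7]
opening: 0.005
```

```bash
python3 - <<'E'
from h import *
C={1:(.6132,.2568),2:(.4625,.4145)}
S={n:snap(n) for n in('side','top')};rows=[]
for n,s in S.items():
    T=[]
    for i,(x,y) in C.items():
        c=w2pix(s,[x,y,.05]);l,t=int(c[0])-22,int(c[1])-22
        a=cv2.resize(s['frame'][t:t+44,l:l+44,::-1],(290,290),interpolation=cv2.INTER_CUBIC);T.append(a)
        print(n,i,*[np.round(k,4) for k in fit(s,'lid',i,(x,y),CH[i-1]/1e3-.010)])
    rows.append(np.hstack(T))
cv2.imwrite('pics/v14.png',np.vstack(rows));print(np.round(r.read_state()['position'],3))
E
```

```text
side 1 [0.6134 0.2637] 0.6105
side 2 [0.4643 0.4206] 0.7603
top 1 [0.6099 0.2533] 0.8272
top 2 [0.4636 0.4101] 0.8517
[0.534 0.058 0.228]
```

View pics/v14.png

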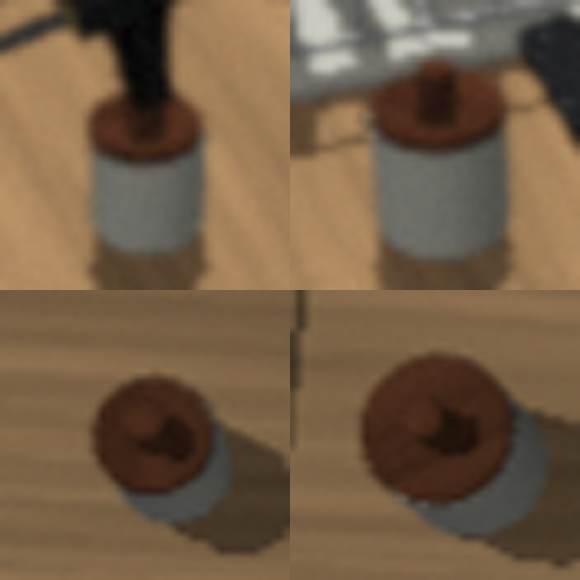

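```bash
python3 -c "
from plant import r
print(r.hand_in())"
```

```text
the job is handed in; nothing more can be done
None
```

All four walnut lids are on their own canisters, and I handed the job in at about 30 s with the gripper clear of everything. Hand-in reports no verdict, so these are my own last checks.

**Lids 2, 3 and 4:** In the last pictures they look flush, level and centred, within about 2 mm of their canisters.

**Lid 1:** It sits about 2–3 mm off-centre toward -x, which is within the play. An edge measurement hinted that it might be slightly tilted or raised, but that fit could not separate tilt from shift. I pressed it down with closed fingers at about 8 N. It did not give, the knob height matched a seated lid, and it looked flush afterwards.

**Other checks:**
- **Mug and saucepan lid:** They read within about 1.5 cm of their starting places, against the 40 mm limit.
- **Camera disagreement:** The two cameras differed by a steady 5 mm or so in y throughout, and I worked from their average.
- **Tool tilt:** The tool's tilt crept up to about 13° over the run. I allowed for it in the moves but did not correct it.

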